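# Put the dried lids back on the storage canisters

### The job

The canisters and their bamboo lids have been washed and are dry. Take the pile of lids apart and close each of the four canisters with the lid of its own size, plug down and fully home on the rim. Leave the canisters standing where they are, and do not disturb the timer or the lemon.

Things in the scene. Friction and masses are not known exactly. Their poses are not given: they have to be found in the camera images.
- lid_1: the largest lid: a round pale bamboo disc 66 mm across and 11 mm thick, with a narrower clear tapered plug below it that is 9 mm deep, 51 mm across at the disc and 45 mm at its lower end; 20 mm high in all. Origin: centre of the plug's lower end; z up through the lid. It is taken across the edge of the disc. At the start it stands on the worktop, lowest of the pile of four.
- lid_2: the second largest lid: a round pale bamboo disc 57 mm across and 11 mm thick, with a narrower clear tapered plug below it that is 9 mm deep, 42 mm across at the disc and 36 mm at its lower end; 20 mm high in all. Origin: centre of the plug's lower end; z up through the lid. It is taken across the edge of the disc. At the start it stands on the next larger lid in the pile.
- lid_3: the third largest lid: a round pale bamboo disc 48 mm across and 11 mm thick, with a narrower clear tapered plug below it that is 9 mm deep, 33 mm across at the disc and 27 mm at its lower end; 20 mm high in all. Origin: centre of the plug's lower end; z up through the lid. It is taken across the edge of the disc. At the start it stands on the next larger lid in the pile.
- lid_4: the smallest lid: a round pale bamboo disc 39 mm across and 11 mm thick, with a narrower clear tapered plug below it that is 9 mm deep, 24 mm across at the disc and 18 mm at its lower end; 20 mm high in all. Origin: centre of the plug's lower end; z up through the lid. It is taken across the edge of the disc. At the start it stands on the next larger lid in the pile.
- canister_1: the largest canister: white, round, open and empty, 64 mm across and 84 mm high, mouth 55 mm wide, wall 4.5 mm; stands loose on the worktop. Origin: centre of its underside; z up. Its own lid is lid_1: fully seated, the plug is in the mouth (2 mm of play all round) and the disc lies on the rim, lid origin 75 mm above the canister's origin.
- canister_2: the second largest canister: white, round, open and empty, 55 mm across and 70 mm high, mouth 46 mm wide, wall 4.5 mm; stands loose on the worktop. Origin: centre of its underside; z up. Its own lid is lid_2: fully seated, the plug is in the mouth (2 mm of play all round) and the disc lies on the rim, lid origin 61 mm above the canister's origin.
- canister_3: the third largest canister: white, round, open and empty, 46 mm across and 58 mm high, mouth 37 mm wide, wall 4.5 mm; stands loose on the worktop. Origin: centre of its underside; z up. Its own lid is lid_3: fully seated, the plug is in the mouth (2 mm of play all round) and the disc lies on the rim, lid origin 49 mm above the canister's origin.
- canister_4: the smallest canister: white, round, open and empty, 37 mm across and 48 mm high, mouth 28 mm wide, wall 4.5 mm; stands loose on the worktop. Origin: centre of its underside; z up. Its own lid is lid_4: fully seated, the plug is in the mouth (2 mm of play all round) and the disc lies on the rim, lid origin 39 mm above the canister's origin.
- timer: kitchen timer, white and green, 64 mm across and 50 mm high, among the canisters; stays where it is. Origin: centre of its underside.
- lemon: lemon, 71 x 53 x 51 mm, behind the canisters; stays where it is. Origin: under its middle, at its lowest point.
Not all that is in view belongs to the job. Leave any turquoise look-alike of the lid_4 alone.

How it is judged:
By the outcome, as a careful person would: the job done as asked, in the order asked, and still so for the second after the job is handed in, with the robot touching nothing.
It also fails if it takes over 88 s, if anything falls off the work surface, if the arm or the gripper's body presses on something with over 40 N, if the wrist force passes 120 N, or if a joint passes its speed limit or range.

### The arm

A 6-joint arm with a two-finger parallel gripper is mounted at the origin on a cart in front of the work surface, level with it; the furniture and walls round the work are solid. World frame = base frame: x ahead of the robot, y to its left, z up, the work surface at z = 0. Lengths are in m, angles in rad, forces in N, time in s.
With the tool pointing down it reaches from about 0.225 to 0.875 m from the base axis. Payload 3.4 kg.
Tool frame: the origin (TCP) lies at the very end of the fingers, on their centre line; the grasp point (between the pads) lies grip_point_offset behind it (grip_point_offset is the distance from the TCP to the grasp point, in m); z points along the fingers, y is the line along which they close (so a half turn about z gives the same grasp; the last joint's range is limited). The gripper opens to 85 mm and grips with 20 to 120 N. Pads are 22 mm wide; open, the fingers measure 114 mm over their backs; the gripper's body (76 mm by 85 mm) begins 54 mm behind the grasp point. The pads swing forward as they close: fully open they stand 13 mm farther back than shut.
Start: joints at [0.986, 0.276, 1.505, -0, 1.361, -0.121], TCP at [0.257, 0.514, 0.231] pointing down, gripper open.
Joint ranges: [-2.89, 2.89], [-0.75, 2.08], [0.22, 2.7], [-1.18, 4.32], [0.11, 2.71], [-2.7, 2.7]. Speed limits (rad/s): [2.57, 2.57, 3.14, 3.14, 3.14, 3.14].

### API

Orientations are given as a 3x3 rotation matrix whose columns are the frame's x, y, z axes.
In Python, from station import read_state, camera, camera_params, job_done, grip_point_offset gives the robot as it stands. The module is installed in compiled form; this text tells all that it offers.
- The arm moves only by the tool jog_arm, never from a script. Its argument "targets" is one flat list of numbers, 6 for each row, row after row: the shift along the tool's x, y, z scaled (see below), then the turn, a rotation vector about the tool's x, y, z scaled (see below). A call has 1 to 20 rows; each row is the pose to reach, as a shift and turn from the pose commanded when the call began, along the tool's axes at that moment; what a row does not reach only later rows make up. The controller multiplies each number of a shift by 0.15 m and each number of a turn by pi/2 rad. A row lasts 1/8 s, in which the tool goes at most 62.5 mm and 10.7 degrees, less where a joint would pass 70% of its speed; a pose out of reach is approached as far as the arm can. A call with a number of a shift or a turn outside -1 to 1 is refused whole. A call with a gripper value outside its range is refused whole. "gripper" is the closure, from 0 (fully open) to 1 (shut), set as the call begins (left out, the last holds). The fingers move at their own pace and stop on an object; "grip_force" is the grip in N (left out, the last holds). Time passes only in rows, so rows that repeat a pose let the fingers close. It gives the time, the measured TCP pose, the force, the opening and the grip force at its end, in the units of the state.
- read_state(): the state, without advancing time (a new reading comes with each control period).
- camera(name): name is "scene" or "top" or "wrist"; returns the picture (420x560x3 uint8, red, green, blue); there is no depth.
- camera_params(name): a dict with "intrinsics" (3x3 intrinsics, pixels), "k1" (the pictures are not rectified: a ray, as slopes to the right and down, at radius r is drawn at 1 + k1 r^2 times it, then the intrinsics apply), "xyz" and "attitude" of the camera in the world; the wrist camera has in their place "mount" (4x4, takes a point from camera to tool coordinates, whose origin is the TCP and whose axes are the flange's). Camera axes: x right, y down, z forward; pixel columns grow to the right and rows downward; lengths in m; the calibration is good to about 2 mm. A picture is of the moment at which its call begins: read the wrist's pose just before it. camera_params takes no time and is no camera call.
- job_done(): hands the job in; it is judged then, once.
The state is a dict: "time": time; "joint_positions": joint angles; "joint_velocities": joint speeds; "joint_efforts": joint torques, N m; "tcp_pos": TCP position; "eef_rot": TCP orientation; "contact_force": force on the tool from outside, world axes, zero at the start; "ft_torque": the same for the moment, N m; "gripper_width": finger opening in m; "finger_force": force on a finger pad.
Only numpy, scipy, OpenCV 4.12 (cv2) and the standard library are available. Lean on these libraries where they do the work, as an engineer would, in place of code of your own. Each camera call takes 0.05 s, during which the arm holds its last target. There are 200 camera calls.

## Working session

There is one attempt and no reset: what is moved stays moved. The work goes in short steps, Python scripts to look and compute and a tool call to move; the robot and the scene stay as the last step left them, time stands still between calls to the robot, and variables do not carry over. Pictures are saved under pics/ and viewed, at most 14 in all, crops included, and the job is handed in when it is done.

Besides the shell and the picture viewer there is one more tool, called after ">>>" as a command line: name --argument value ..., lists and objects as JSON in quotes. jog_arm: Moves the arm, as the interface text tells. Its arguments: {"type":"object","properties":{"targets":{"type":"array","items":{"type":"number"}},"gripper":{"type":"number"},"grip_force":{"type":"number"}},"required":["targets"]}

```bash
mkdir -p pics; python3 - <<'E'
from station import *
import cv2
s=read_state();print(s['tcp_pos'],s['eef_rot'],s['gripper_width'],s['time'],grip_point_offset)
for n in("scene","top"):
    cv2.imwrite(f"pics/{n}0.png",cv2.cvtColor(camera(n),cv2.COLOR_RGB2BGR))
    print(camera_params(n))
print(camera_params("wrist"))
E
```

```text
[0.25689919 0.51380266 0.23044218] [[-8.94380196e-01  4.47306317e-01 -1.05990265e-03]
 [ 4.47307503e-01  8.94378872e-01 -1.55936989e-03]
 [ 2.50438535e-04 -1.86877196e-03 -9.99998222e-01]] 0.08522907179241113 0.0 0.0187
{'intrinsics': array([[544.63904932,   0.        , 281.35065506],
       [  0.        , 544.63904932, 210.07229842],
       [  0.        ,   0.        ,   1.        ]]), 'k1': -0.07491668206123601, 'xyz': array([0.2048112 , 0.74544127, 0.73138099]), 'attitude': array([[-0.78757584, -0.44586124,  0.42536108],
       [-0.61610953,  0.55681107, -0.55710905],
       [ 0.01154758, -0.70083464, -0.7132303 ]])}
{'intrinsics': array([[541.58742578,   0.        , 273.50928529],
       [  0.        , 541.58742578, 215.1505849 ],
       [  0.        ,   0.        ,   1.        ]]), 'k1': -0.07304746639837836, 'xyz': array([0.42738145, 0.25589062, 1.11966199]), 'attitude': array([[-0.02183655, -0.99141645,  0.12890532],
       [-0.99962533,  0.01952289, -0.01918501],
       [ 0.01650373, -0.12927596, -0.99147131]])}
{'intrinsics': array([[362.52593618,   0.        , 280.06727542],
       [  0.        , 362.52593618, 216.09505804],
       [  0.        ,   0.        ,   1.        ]]), 'k1': -0.06456528349685575, 'mount': array([[ 4.56410407e-04, -9.56504514e-01, -2.91717169e-01,
         7.39965599e-02],
       [ 9.99999887e-01,  4.75421469e-04,  5.71640773e-06,
         1.21337568e-04],
       [ 1.33220835e-04, -2.91717138e-01,  9.56504623e-01,
        -1.41514735e-01],
       [ 0.00000000e+00,  0.00000000e+00,  0.00000000e+00,
         1.00000000e+00]])}
```

View pics/top0.png

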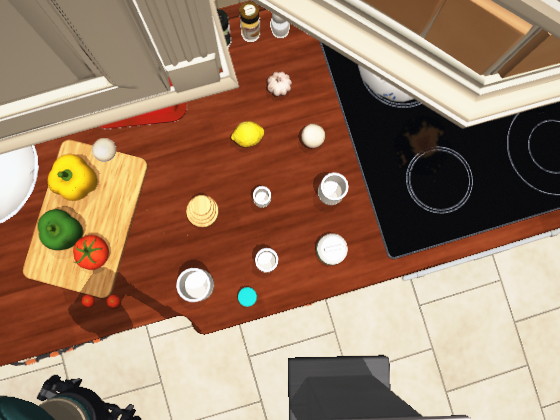

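View pics/scene0.png

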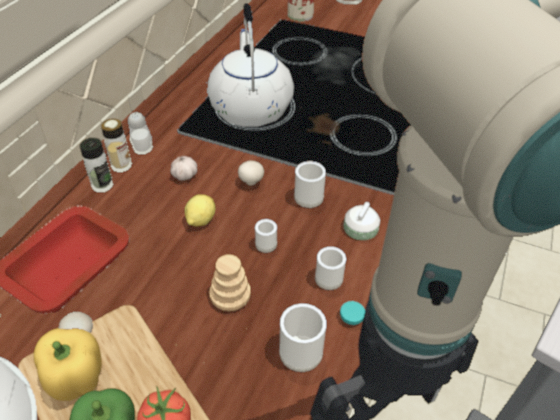

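Top view: canister_1 (195,285), canister_3 (266,260), canister_4 (262,197), canister_2 (333,188), timer (332,249), pile (202,210), turquoise decoy (247,297), lemon (248,134). The scene view agrees. Enlarging the top view for exact positions.

```bash
python3 - <<'E'
import cv2
im=cv2.imread("pics/top0.png")[165:310,165:360]
cv2.imwrite("pics/topc.png",cv2.resize(im,None,fx=4,fy=4,interpolation=cv2.INTER_CUBIC))
E
cat > h.py <<'E'
from station import *
import numpy as np, cv2
def cam(n,s=None):
    p=camera_params(n)
    if n!="wrist": return p,np.array(p['xyz']),np.array(p['attitude'])
    R=np.array(s['eef_rot']);M=p['mount']
    return p,s['tcp_pos']+R@M[:3,3],R@M[:3,:3]
def ray(c,uv,z):
    p,o,R=c
    d=cv2.undistortPoints(np.array([[uv]],float),p['intrinsics'],np.array([p['k1'],0,0,0,0.]))[0,0]
    # refine handled by undistortPoints iteration (k1 model: drawn = ray*(1+k1 r^2))
    v=R@np.array([d[0],d[1],1]); return o+v*(z-o[2])/v[2]
def proj(c,P):
    p,o,R=c
    q=np.atleast_2d(P)-o
    return cv2.projectPoints(q@R,np.zeros(3),np.zeros(3),p['intrinsics'],np.array([p['k1'],0,0,0,0.]))[0][:,0]
def circ(c,x,y,z,r,n=60):
    a=np.linspace(0,2*np.pi,n); return proj(c,np.c_[x+r*np.cos(a),y+r*np.sin(a),np.full(n,z)])
E
```

```text
(no output)
```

View pics/topc.png

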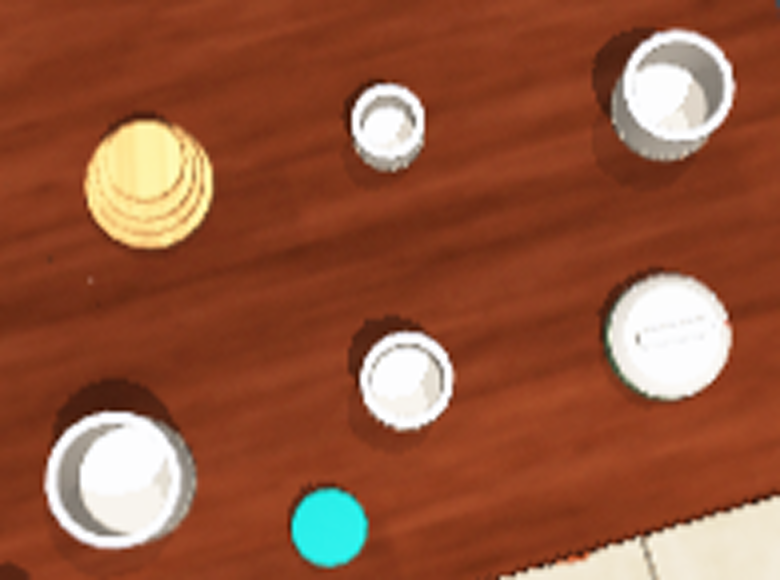

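The crop (4x, origin 165,165) shows rim centres: c1 (114.5,479), c2 (678,86), c3 (406,378), c4 (388,120); the lid_4 top is at about (147,157) and the lid_1 edge is centred at about (150,185). Next I compute positions and overlay them on both views.

```bash
python3 - <<'E'
from h import *
t=cam("top");s=cam("scene")
it=cv2.imread("pics/top0.png");is_=cv2.imread("pics/scene0.png")
items={'c1':((114.5,479),.084,.032),'c2':((678,86),.070,.0275),'c3':((406,378),.058,.023),'c4':((388,120),.048,.0185),'l4':((147,157),.080,.0195),'l1':((150,185),.020,.033),'tim':((668,336),.05,.03),'dec':((329,527),.02,.0195)}
S=4
def draw(im,c,off,P,z,r,col):
    q=(circ(c,P[0],P[1],z,r)-off+.5)*S-.5
    cv2.polylines(im,[np.round(q*8).astype(np.int32)],True,col,1,cv2.LINE_AA,3)
ct=cv2.resize(it[165:310,165:360],None,fx=S,fy=S,interpolation=cv2.INTER_CUBIC)
cs=cv2.resize(is_[155:375,200:390],None,fx=S,fy=S,interpolation=cv2.INTER_CUBIC)
for k,(uv,z,r) in items.items():
    uv=(np.array(uv)+.5)/S-.5+165
    P=ray(t,uv,z);print(k,P.round(4))
    draw(ct,t,np.array([165,165]),P,z,r,(255,0,0));draw(cs,s,np.array([200,155]),P,z,r,(255,0,0))
    if k[0]=='c': draw(cs,s,np.array([200,155]),P,0,r,(0,0,255))
    if k=='l1': draw(ct,t,np.array([165,165]),P,.08,.0195,(0,0,255));draw(cs,s,np.array([200,155]),P,.08,.0195,(0,0,255))
cv2.imwrite("pics/ov_t.png",ct);cv2.imwrite("pics/ov_s.png",cv2.resize(cs,None,fx=.68,fy=.68,interpolation=cv2.INTER_AREA))
E
```

```text
c1 [0.4326 0.391  0.084 ]
c2 [0.6193 0.1146 0.07  ]
c3 [0.4789 0.2517 0.058 ]
c4 [0.6087 0.2581 0.048 ]
l4 [0.5874 0.3752 0.08  ]
l1 [0.5821 0.3806 0.02  ]
tim [0.4973 0.1215 0.05  ]
dec [0.4068 0.2918 0.02  ]
```

View pics/ov_t.png

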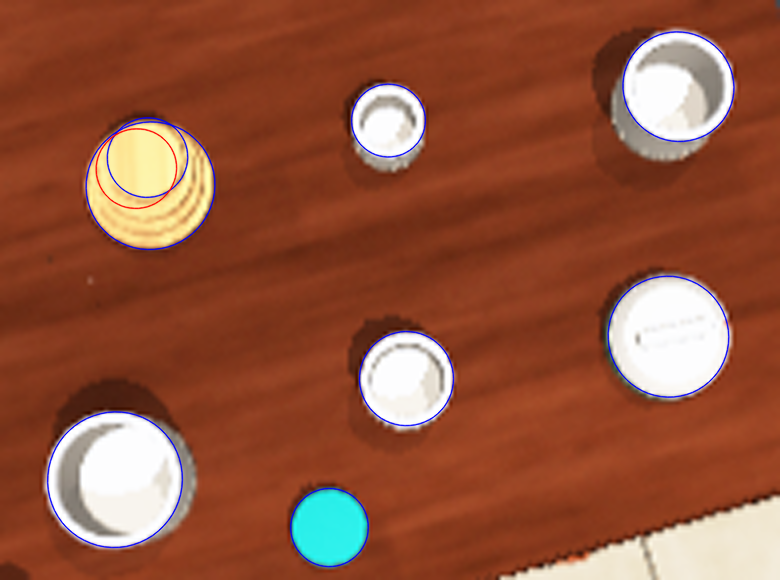

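View pics/ov_s.png

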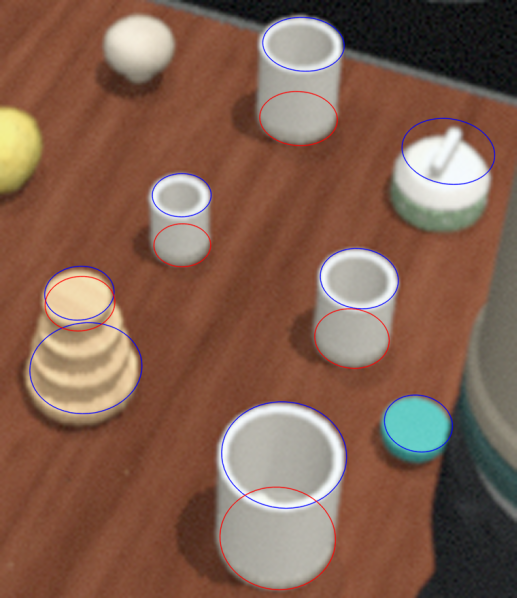

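Top-camera estimates match the scene view to within about 2 mm. Moving above the pile.

>>> jog_arm --targets '[-0.5, 0.08, 0.1, 0, 0, 0, -1, 0.16, 0.3, 0, 0, 0, -1, 0.16, 0.3, 0, 0, 0, -1, 0.16, 0.3, 0, 0, 0]' --gripper 0 --grip_force 30

```text
time: 0.6
tcp_pos: [0.4037, 0.4671, 0.1843]
eef_rot: [[-0.893, 0.45, -0.002], [0.45, 0.893, -0.002], [0.001, -0.003, -1.0]]
contact_force: [-1.2, -0.2, 0.0]
gripper_width: 0.0856
finger_force: 0.0
```

>>> jog_arm --targets '[-0.5, 0, 0, 0, 0, 0, -0.9, 0, 0, 0, 0, 0, -0.9, 0, 0, 0, 0, 0, -0.9, 0, 0, 0, 0, 0]'

```text
time: 1.1
tcp_pos: [0.5221, 0.4085, 0.1862]
eef_rot: [[-0.894, 0.448, -0.001], [0.448, 0.894, 0.001], [0.002, -0.0, -1.0]]
contact_force: [-0.3, 0.5, 0.7]
gripper_width: 0.0849
finger_force: 0.0
```

```bash
cat >> h.py <<'E'
def to(x,y,z,s=None):
    s=s or read_state();R=np.array(s['eef_rot'])
    return (R.T@(np.array([x,y,z])-s['tcp_pos'])/.15).round(3)
E
python3 - <<'E'
from h import *
s=read_state();im=camera("wrist");c=cam("wrist",s);print(s['tcp_pos'],s['time'],s['gripper_width'],s['eef_rot'].round(4).tolist())
im=cv2.cvtColor(im,cv2.COLOR_RGB2BGR);cv2.imwrite("pics/w1.png",im)
for x,y,z,r in((.5874,.3752,.08,.0195),(.5821,.3806,.02,.033),(.4326,.391,.084,.032),(.4789,.2517,.058,.023),(.6087,.2581,.048,.0185)):
    cv2.polylines(im,[circ(c,x,y,z,r).round().astype(np.int32)],True,(255,0,0),1)
R=s['eef_rot']
for h,col in((0,(0,0,255)),(-.013,(0,255,0))):
  for y in(-.0425,.0425):
    for x in(-.011,.011):
      q=proj(c,s['tcp_pos']+R@np.array([x,y,h]))[0];cv2.circle(im,tuple(q.round().astype(int).tolist()),2,col,-1)
cv2.imwrite("pics/w1o.png",im);print(to(.5874,.3752,.12))
E
```

```text
[0.52209359 0.40851886 0.18623041] 1.1 0.08487337463119865 [[-0.8941, 0.4479, -0.0015], [0.4479, 0.8941, 0.0005], [0.0016, -0.0002, -1.0]]
[-0.496 -0.004  0.441]
```

View pics/w1o.png

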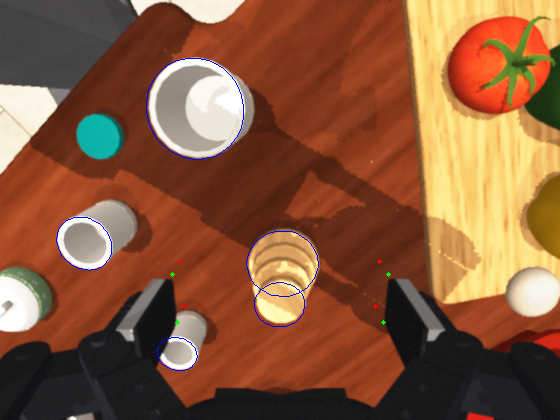

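Wrist overlays match (c1 rim, c3, c4, pile), and the fingertips match the "13 mm back" points. Descending on lid_4 and gripping.

>>> jog_arm --targets '[-0.35, 0, 0.1, 0, 0, 0, -0.496, -0.004, 0.4, 0, 0, 0, -0.496, -0.004, 0.6, 0, 0, 0, -0.496, -0.004, 0.814, 0, 0, 0, -0.496, -0.004, 0.814, 0, 0, 0, -0.496, -0.004, 0.814, 0, 0, 0]'

```text
time: 1.9
tcp_pos: [0.5888, 0.3759, 0.0658]
eef_rot: [[-0.895, 0.446, 0.002], [0.446, 0.895, 0.001], [-0.001, 0.002, -1.0]]
contact_force: [0.7, -0.1, 0.4]
gripper_width: 0.0853
finger_force: 0.0
```

```bash
cat > look.py <<'E'
import sys
from h import *
s=read_state();im=cv2.cvtColor(camera("wrist"),cv2.COLOR_RGB2BGR);print(s['tcp_pos'].round(4),s['time'],round(s['gripper_width'],4),s['contact_force'].round(1))
c=cam("wrist",s)
for a in sys.argv[2:]:
    x,y,z,r=map(float,a.split(','));cv2.polylines(im,[circ(c,x,y,z,r).round().astype(np.int32)],True,(255,0,0),1)
cv2.imwrite(sys.argv[1],im)
E
python3 look.py pics/w2.png .5874,.3752,.08,.0195 .5821,.3806,.02,.033
```

```text
[0.5888 0.3759 0.0658] 1.9 0.0853 [ 0.7 -0.1  0.4]
```

View pics/w2.png

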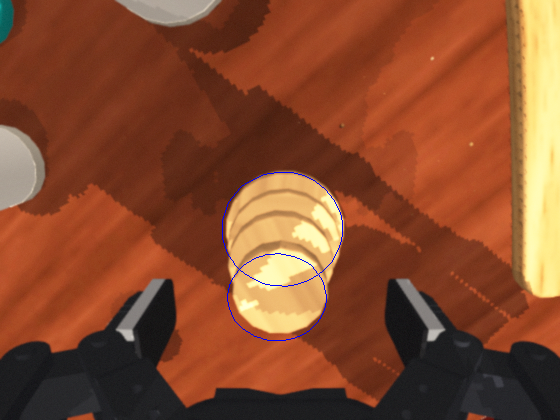

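The lid_4 edge matches the overlay to about 1 mm and is centred between the fingers. Gripping.

>>> jog_arm --targets '[0, 0, 0, 0, 0, 0, 0, 0, 0, 0, 0, 0, 0, 0, 0, 0, 0, 0, 0, 0, 0, 0, 0, 0, 0, 0, 0, 0, 0, 0]' --gripper 1

```text
time: 2.58
tcp_pos: [0.5895, 0.3745, 0.0651]
eef_rot: [[-0.894, 0.448, 0.001], [0.448, 0.894, 0.001], [-0.001, 0.001, -1.0]]
contact_force: [-1.5, -0.4, 5.2]
gripper_width: 0.0375
finger_force: 30.1
```

>>> jog_arm --targets '[0, 0, -0.2, 0, 0, 0, 0, 0, -0.4, 0, 0, 0, 0, 0, -0.4, 0, 0, 0]'

```text
time: 2.95
tcp_pos: [0.5907, 0.3752, 0.1266]
eef_rot: [[-0.894, 0.447, 0.005], [0.447, 0.894, 0.002], [-0.003, 0.004, -1.0]]
contact_force: [-0.2, -0.3, -0.5]
gripper_width: 0.0372
finger_force: 30.2
```

```bash
python3 - <<'E'
from h import *
s=read_state();im=cv2.cvtColor(camera("wrist"),cv2.COLOR_RGB2BGR);c=cam("wrist",s)
print(s['tcp_pos'].round(4),s['gripper_width'],to(.6087,.2581,.115,s))
P=s['tcp_pos']+s['eef_rot']@np.array([.002,0,-.0155+.0004])
cv2.polylines(im,[circ(c,*P,.0195).round().astype(np.int32)],True,(255,0,0),1)
x,y,z,r=.5821,.3806,.02,.033
cv2.polylines(im,[circ(c,x,y,z,r).round().astype(np.int32)],True,(255,0,0),1)
cv2.imwrite("pics/w3.png",im)
E
```

```text
[0.5907 0.3752 0.1266] 0.03720529388196605 [-0.456 -0.645  0.076]
```

View pics/w3.png

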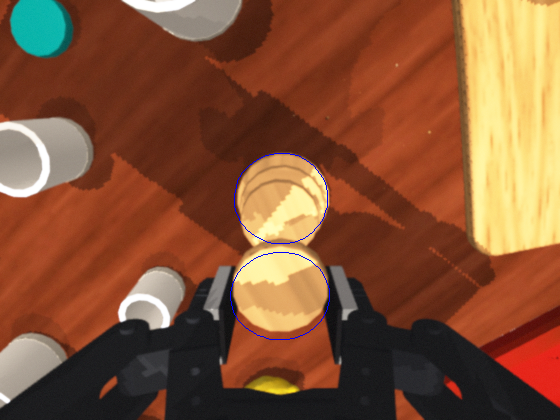

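The held lid_4 appears about 7 px nearer the top than predicted, so it sits about 5 mm to tool +x of the TCP. I'll include that offset and go over canister_4.

>>> jog_arm --targets '[-0.2, -0.3, 0, 0, 0, 0, -0.487, -0.645, 0, 0, 0, 0, -0.487, -0.645, 0.2, 0, 0, 0, -0.487, -0.645, 0.32, 0, 0, 0, -0.487, -0.645, 0.32, 0, 0, 0, -0.487, -0.645, 0.32, 0, 0, 0]'

```text
time: 3.75
tcp_pos: [0.6113, 0.2563, 0.0762]
eef_rot: [[-0.895, 0.446, 0.0], [0.446, 0.895, 0.0], [-0.0, 0.0, -1.0]]
contact_force: [0.8, 0.3, -0.7]
gripper_width: 0.0381
finger_force: 30.2
```

```bash
python3 - <<'E'
from h import *
s=read_state();im=cv2.cvtColor(camera("wrist"),cv2.COLOR_RGB2BGR);c=cam("wrist",s)
print(s['tcp_pos'].round(4),s['gripper_width'],to(.6129,.2560,.075,s))
L=lambda P,z,r,col:cv2.polylines(im,[circ(c,P[0],P[1],z,r).round().astype(np.int32)],True,col,1)
for x,col in((.003,(0,255,0)),(.005,(255,0,0))):
    P=s['tcp_pos']+s['eef_rot']@np.array([x,0,-.015]);L(P,P[2],.0195,col);q=circ(c,*P,.0195);print(x,q.min(0),q.max(0))
L((.6087,.2581),.048,.0185,(0,0,255));L((.6087,.2581),0,.0185,(0,0,255));L((.6193,.1146),.07,.0275,(0,0,255))
L((.4789,.2517),.058,.023,(0,0,255))
cv2.imwrite("pics/w4.png",im)
E
```

```text
[0.6113 0.2563 0.0762] 0.038144353456818575 [-0.011  0.003  0.008]
0.003 [230.08274058 249.00256733] [329.42900128 337.28786276]
0.005 [229.86152908 244.03110977] [329.65212113 333.13950377]
```

View pics/w4.png

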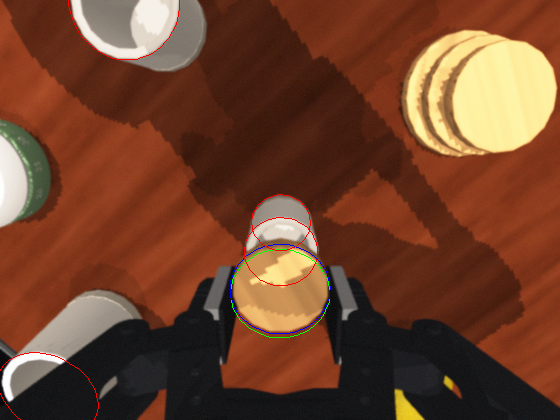

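The blue outline (offset 5 mm) fits the held lid, and the red outlines fit canister_4. Correcting 2 mm and lowering.

>>> jog_arm --targets '[-0.012, 0.003, 0.05, 0, 0, 0, -0.012, 0.003, 0.1, 0, 0, 0, -0.012, 0.003, 0.14, 0, 0, 0, -0.012, 0.003, 0.17, 0, 0, 0, -0.012, 0.003, 0.195, 0, 0, 0, -0.012, 0.003, 0.21, 0, 0, 0, -0.012, 0.003, 0.21, 0, 0, 0]'

```text
time: 4.68
tcp_pos: [0.6142, 0.2556, 0.0463]
eef_rot: [[-0.894, 0.448, 0.003], [0.448, 0.894, 0.002], [-0.002, 0.003, -1.0]]
contact_force: [-1.1, 0.7, 5.7]
gripper_width: 0.0375
finger_force: 33.5
```

>>> jog_arm --targets '[0, 0, 0.01, 0, 0, 0, 0, 0, 0.015, 0, 0, 0, 0, 0, 0.015, 0, 0, 0]'

```text
time: 5.05
tcp_pos: [0.615, 0.2562, 0.0457]
eef_rot: [[-0.894, 0.448, 0.006], [0.448, 0.894, 0.003], [-0.004, 0.005, -1.0]]
contact_force: [-1.0, 0.6, 11.7]
gripper_width: 0.0376
finger_force: 36.2
```

>>> jog_arm --targets '[0, 0, -0.01, 0, 0, 0, 0, 0, -0.01, 0, 0, 0, 0, 0, -0.01, 0, 0, 0]' --gripper 0.2

```text
time: 5.42
tcp_pos: [0.6127, 0.2546, 0.0435]
eef_rot: [[-0.894, 0.447, -0.001], [0.447, 0.894, -0.0], [0.001, -0.001, -1.0]]
contact_force: [-0.6, -0.7, -0.5]
gripper_width: 0.0685
finger_force: 0.0
```

>>> jog_arm --targets '[0, 0, -0.3, 0, 0, 0, 0, 0, -0.6, 0, 0, 0, 0, 0, -0.6, 0, 0, 0]'

```text
time: 5.8
tcp_pos: [0.6157, 0.2556, 0.1381]
eef_rot: [[-0.894, 0.447, 0.008], [0.447, 0.894, 0.002], [-0.006, 0.006, -1.0]]
contact_force: [0.5, -0.1, -0.1]
gripper_width: 0.0683
finger_force: 0.0
```

```bash
python3 - <<'E'
from h import *
s=read_state();c=cam("wrist",s);im=cv2.cvtColor(camera("wrist"),cv2.COLOR_RGB2BGR)
print(s['tcp_pos'].round(4),s['gripper_width'],s['time'])
L=lambda P,z,r,col:cv2.polylines(im,[circ(c,P[0],P[1],z,r).round().astype(np.int32)],True,col,1)
L((.6087,.2581),.059,.0195,(255,0,0));L((.6087,.2581),0,.0185,(0,0,255))
t=cam("top");it=cv2.cvtColor(camera("top"),cv2.COLOR_RGB2BGR);cv2.imwrite("pics/t5.png",it)
sc=cv2.cvtColor(camera("scene"),cv2.COLOR_RGB2BGR)[200:330,190:320]
cv2.imwrite("pics/w5.png",np.hstack([im[150:,120:440],cv2.resize(sc,(270,270),interpolation=cv2.INTER_CUBIC)]))
E
```

```text
[0.6157 0.2556 0.1381] 0.0682573542538226 5.8
```

View pics/w5.png

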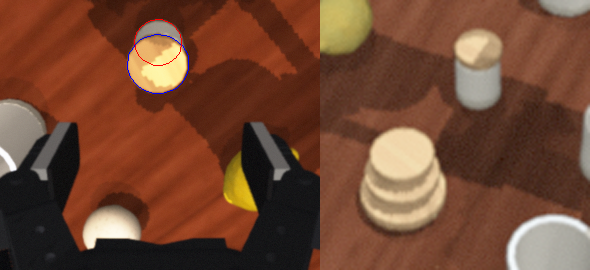

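lid_4 is home: the overlay at the seated height fits and the scene view shows it level. Next, fit lid_3 (and lids 2 and 1) from the top picture.

```bash
cat >> h.py <<'E'
def fit(c,gray,x0,y0,z,r,w=.010,st=.0005):
    g=cv2.GaussianBlur(gray.astype(np.float32),(0,0),.7);best=[]
    for x in np.arange(x0-w,x0+w,st):
        for y in np.arange(y0-w,y0+w,st):
            a=circ(c,x,y,z,r-.0012,72).astype(np.float32);b=circ(c,x,y,z,r+.0012,72).astype(np.float32)
            d=[cv2.remap(g,q[:,:1],q[:,1:],cv2.INTER_LINEAR)[:,0] for q in(a,b)]
            best.append((np.mean(np.clip(np.abs(d[0]-d[1]),0,25)),x,y))
    best.sort(reverse=True);return np.round(np.mean([b[1:] for b in best[:5]],0),4),round(float(best[0][0]),1)
E
python3 - <<'E'
from h import *
t=cam("top");g=cv2.imread("pics/t5.png",0);g0=cv2.imread("pics/top0.png",0)
print('l4 check',fit(t,g0,.5874,.3752,.08,.0195))
for n,z,r in(('l3',.06,.024),('l2',.04,.0285),('l1',.02,.033)):print(n,fit(t,g,.585,.378,z,r))
s=cam("scene");
for n,x,y,z,r in(('c2',.6193,.1146,.07,.0275),('c3',.4789,.2517,.058,.023),('c1',.4326,.391,.084,.032)):print(n,fit(t,g0,x,y,z,r,.005))
print(to(.585,.378,.15))
E
```

```text
l4 check (array([0.5868, 0.3791]), 19.2)
l3 (array([0.5861, 0.3788]), 19.3)
l2 (array([0.5794, 0.3803]), 20.1)
l1 (array([0.5841, 0.3818]), 25.0)
c2 (array([0.6209, 0.1146]), 25.0)
c3 (array([0.4797, 0.2525]), 25.0)
c1 (array([0.434, 0.392]), 25.0)
[ 0.53   0.655 -0.115]
```

>>> jog_arm --targets '[0.2, 0.3, 0, 0, 0, 0, 0.4, 0.6, -0.1, 0, 0, 0, 0.53, 0.655, -0.115, 0, 0, 0, 0.6, 0.655, -0.115, 0, 0, 0, 0.6, 0.655, -0.115, 0, 0, 0, 0.6, 0.655, -0.115, 0, 0, 0, 0.6, 0.655, -0.115, 0, 0, 0]' --gripper 0

```text
time: 6.82
tcp_pos: [0.5771, 0.3818, 0.1511]
eef_rot: [[-0.894, 0.449, 0.0], [0.449, 0.894, -0.0], [-0.0, -0.0, -1.0]]
contact_force: [0.7, 0.3, -1.0]
gripper_width: 0.0856
finger_force: 0.0
```

```bash
sed -i 's/0,25)),x,y/0,70)),x,y/' h.py; python3 - <<'E'
from h import *
s=read_state();c=cam("wrist",s);im=cv2.cvtColor(camera("wrist"),cv2.COLOR_RGB2BGR);cv2.imwrite("pics/w6.png",im)
print(s['tcp_pos'].round(4),s['time'],s['eef_rot'][2].round(4))
g=im[:,:,0]  # blue: bamboo vs wood
t=cam("top");gt=cv2.imread("pics/t5.png")[:,:,0]
for (n,z,r),col in zip((('l3',.06,.024),('l2',.04,.0285),('l1',.02,.033)),((255,0,0),(0,255,0),(255,0,255))):
    f=fit(c,g,.585,.378,z,r);print(n,f,fit(t,gt,.585,.378,z,r))
    cv2.polylines(im,[circ(c,*f[0],z,r).round().astype(np.int32)],True,col,1)
q=proj(c,[.585,.378,.04])[0].astype(int);cv2.imwrite("pics/w6o.png",cv2.resize(im[q[1]-75:q[1]+75,q[0]-100:q[0]+100],None,fx=4,fy=4,interpolation=cv2.INTER_CUBIC))
E
```

```text
[0.5771 0.3818 0.1511] 6.825 [-2.e-04 -2.e-04 -1.e+00]
l3 (array([0.5828, 0.3786]), 50.3) (array([0.5846, 0.3796]), 29.8)
l2 (array([0.5876, 0.3763]), 43.5) (array([0.5801, 0.3829]), 30.8)
l1 (array([0.5826, 0.3818]), 45.6) (array([0.5826, 0.3813]), 51.8)
```

View pics/w6o.png

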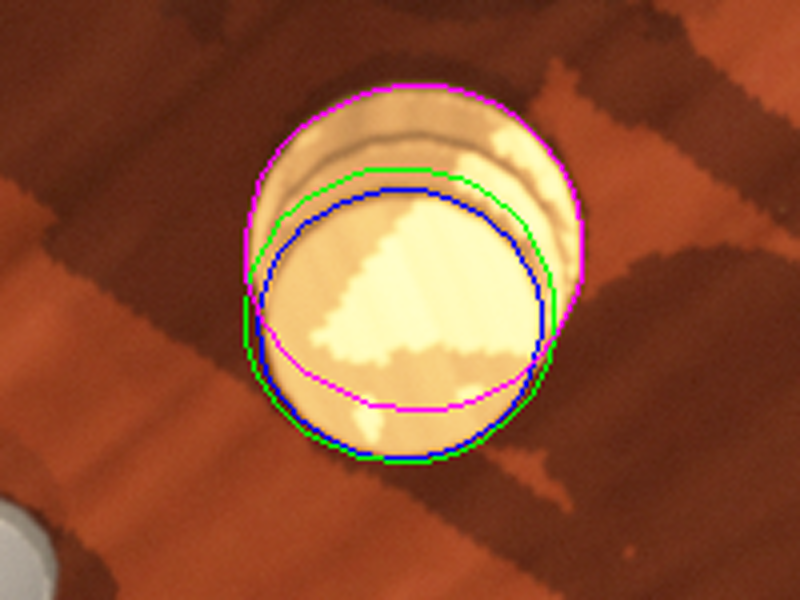

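lid_3 (blue) and lid_1 (magenta) outlines fit exactly; the green one is a false fit for lid_2. Gripping lid_3 at (.5828,.3786).

>>> jog_arm --targets '[-0.043, -0.002, 0.3, 0, 0, 0, -0.043, -0.002, 0.55, 0, 0, 0, -0.043, -0.002, 0.714, 0, 0, 0, -0.043, -0.002, 0.714, 0, 0, 0, -0.043, -0.002, 0.714, 0, 0, 0, -0.043, -0.002, 0.714, 0, 0, 0]'

```text
time: 7.62
tcp_pos: [0.5833, 0.3803, 0.046]
eef_rot: [[-0.894, 0.447, 0.003], [0.447, 0.894, 0.002], [-0.002, 0.003, -1.0]]
contact_force: [-0.6, -0.0, -0.7]
gripper_width: 0.0856
finger_force: 0.0
```

>>> jog_arm --targets '[0, 0, 0, 0, 0, 0, 0, 0, 0, 0, 0, 0, 0, 0, 0, 0, 0, 0, 0, 0, 0, 0, 0, 0, 0, 0, 0, 0, 0, 0, 0, 0, 0, 0, 0, 0]' --gripper 1

```text
time: 8.38
tcp_pos: [0.5824, 0.38, 0.0449]
eef_rot: [[-0.894, 0.447, 0.001], [0.447, 0.894, 0.001], [-0.001, 0.001, -1.0]]
contact_force: [-0.4, -0.4, 5.3]
gripper_width: 0.0463
finger_force: 31.1
```

>>> jog_arm --targets '[0, 0, -0.1, 0, 0, 0, 0, 0, -0.35, 0, 0, 0, 0, 0, -0.53, 0, 0, 0, 0, 0, -0.53, 0, 0, 0, 0, 0, -0.53, 0, 0, 0]'

```text
time: 9.0
tcp_pos: [0.5814, 0.3794, 0.1226]
eef_rot: [[-0.894, 0.447, -0.002], [0.447, 0.894, -0.001], [0.001, -0.001, -1.0]]
contact_force: [-0.0, -0.9, -0.4]
gripper_width: 0.0467
finger_force: 30.9
```

```bash
cat > hl.py <<'E'
# held lid fit: offset along tool x (fingers fix y), and TCP target over canister
import sys
from h import *
r,dz,cx,cy,fz=map(float,sys.argv[1:6])
s=read_state();c=cam("wrist",s);im=cv2.cvtColor(camera("wrist"),cv2.COLOR_RGB2BGR);cv2.imwrite(sys.argv[6],im)
g=cv2.GaussianBlur(im[:,:,0].astype(np.float32),(0,0),.7);R=s['eef_rot'];res=[]
for x in np.arange(-.008,.0125,.0005):
    P=s['tcp_pos']+R@np.array([x,0,-dz]);d=[]
    for k in(-.0012,.0012):
        q=circ(c,*P,r+k,120).astype(np.float32);d.append(cv2.remap(g,q[:,:1],q[:,1:],cv2.INTER_LINEAR)[:,0])
    q=circ(c,*P,r,120);m=(np.abs(q[:,0]-280)<60)  # skip the finger sides
    res.append((float(np.mean(np.clip(np.abs(d[0]-d[1])[m],0,70))),round(x,4)))
res.sort(reverse=True);x=res[0][1];print(s['tcp_pos'].round(4),s['time'],'offs',res[:4])
o=R@np.array([x,0,0]);print('shift',to(cx-o[0],cy-o[1],fz,s))
E
python3 hl.py .024 .016 .4789 .2517 .09 pics/w7.png
```

```text
[0.5814 0.3794 0.1226] 9.0 offs [(53.14207077026367, np.float64(0.001)), (52.33731460571289, np.float64(0.0005)), (51.6416015625, np.float64(0.0)), (50.90876007080078, np.float64(0.0015))]
shift [ 0.223 -1.067  0.219]
```

>>> jog_arm --targets '[0.1, -0.4, 0, 0, 0, 0, 0.22, -0.8, 0, 0, 0, 0, 0.22, -0.9, 0.05, 0, 0, 0, 0.22, -0.9, 0.05, 0, 0, 0, 0.22, -0.9, 0.05, 0, 0, 0]'

```text
time: 9.68
tcp_pos: [0.493, 0.2745, 0.1158]
eef_rot: [[-0.894, 0.447, 0.0], [0.447, 0.894, 0.001], [-0.0, 0.001, -1.0]]
contact_force: [-0.3, -0.1, -0.4]
gripper_width: 0.0467
finger_force: 31.0
```

```bash
python3 - <<'E'
from h import *
t=cam("top");g0=cv2.imread("pics/top0.png")[:,:,0]
s1=dict(tcp_pos=np.array([.52209,.40852,.18623]),eef_rot=np.array([[-0.8941,0.4479,-0.0015],[0.4479,0.8941,0.0005],[0.0016,-0.0002,-1.0]]))
w=cam("wrist",s1);gw=cv2.imread("pics/w1.png")[:,:,0]
for n,x,y,z,r in(('c2',.6193,.1146,.07,.0275),('c3',.4789,.2517,.058,.023),('c1',.4326,.391,.084,.032)):print(n,fit(t,g0,x,y,z,r,.005),fit(w,gw,x,y,z,r,.005))
E
python3 hl.py .024 .016 .4789 .2517 .09 pics/w8.png
python3 - <<'E'
import sys;sys.path.insert(0,'.')
from h import *
s=read_state();c=cam("wrist",s);im=cv2.imread("pics/w8.png");print(fit(c,im[:,:,0],.4789,.2517,.058,.023,.005),fit(c,im[:,:,0],.4789,.2517,.0,.023,.005))
E
```

```text
c2 (array([0.6195, 0.1142]), 67.5) (array([0.6231, 0.1176]), 4.5)
c3 (array([0.4784, 0.2517]), 70.0) (array([0.4785, 0.2526]), 70.0)
c1 (array([0.432 , 0.3917]), 68.1) (array([0.4325, 0.3919]), 70.0)
[0.493  0.2745 0.1158] 9.675 offs [(53.29439926147461, np.float64(0.001)), (51.87373352050781, np.float64(0.0005)), (50.946327209472656, np.float64(0.0015)), (45.911827087402344, np.float64(0.0))]
shift [ 0.01  -0.178  0.172]
(array([0.4788, 0.2518]), 54.7) (array([0.479 , 0.2514]), 40.9)
```

>>> jog_arm --targets '[0.01, -0.177, 0, 0, 0, 0, 0.01, -0.177, 0.15, 0, 0, 0, 0.01, -0.177, 0.25, 0, 0, 0, 0.01, -0.177, 0.25, 0, 0, 0, 0.01, -0.177, 0.25, 0, 0, 0, 0.01, -0.177, 0.25, 0, 0, 0]'

```text
time: 10.48
tcp_pos: [0.4797, 0.2512, 0.0792]
eef_rot: [[-0.894, 0.447, 0.001], [0.447, 0.894, 0.001], [-0.001, 0.001, -1.0]]
contact_force: [-0.3, 0.1, -0.8]
gripper_width: 0.0468
finger_force: 31.0
```

```bash
python3 hl.py .024 .016 .4787 .2519 .0535 pics/w9.png
```

```text
[0.4797 0.2512 0.0792] 10.475 offs [(60.271522521972656, np.float64(0.001)), (59.39724349975586, np.float64(0.0005)), (57.55545425415039, np.float64(0.0015)), (51.74845886230469, np.float64(0.002))]
shift [0.002 0.001 0.171]
```

Well aligned. Lowering.

>>> jog_arm --targets '[0.001, 0.001, 0.06, 0, 0, 0, 0.001, 0.001, 0.1, 0, 0, 0, 0.001, 0.001, 0.13, 0, 0, 0, 0.001, 0.001, 0.155, 0, 0, 0, 0.001, 0.001, 0.175, 0, 0, 0, 0.001, 0.001, 0.175, 0, 0, 0, 0.001, 0.001, 0.175, 0, 0, 0]'

```text
time: 11.4
tcp_pos: [0.4786, 0.2511, 0.0539]
eef_rot: [[-0.894, 0.447, 0.0], [0.447, 0.894, 0.0], [0.0, 0.0, -1.0]]
contact_force: [-3.1, -0.6, 12.3]
gripper_width: 0.047
finger_force: 31.9
```

>>> jog_arm --targets '[0, 0, -0.012, 0, 0, 0, 0, 0, -0.012, 0, 0, 0, 0, 0, -0.012, 0, 0, 0, 0, 0, -0.012, 0, 0, 0]' --gripper 0.1

```text
time: 11.9
tcp_pos: [0.4789, 0.2509, 0.0539]
eef_rot: [[-0.894, 0.447, -0.0], [0.447, 0.894, -0.0], [0.0, -0.0, -1.0]]
contact_force: [-0.1, -0.3, -0.8]
gripper_width: 0.0769
finger_force: 0.0
```

>>> jog_arm --targets '[0, 0, -0.3, 0, 0, 0, 0, 0, -0.62, 0, 0, 0, 0, 0, -0.62, 0, 0, 0, 0, 0, -0.62, 0, 0, 0]' --gripper 0

```text
time: 12.4
tcp_pos: [0.4784, 0.2507, 0.1467]
eef_rot: [[-0.894, 0.447, -0.001], [0.447, 0.894, -0.0], [0.001, -0.001, -1.0]]
contact_force: [-0.8, -0.8, -0.7]
gripper_width: 0.0854
finger_force: 0.0
```

```bash
python3 - <<'E'
from h import *
s=read_state();c=cam("wrist",s);im=cv2.cvtColor(camera("wrist"),cv2.COLOR_RGB2BGR);cv2.imwrite("pics/w10.png",im)
t=cam("top");it=cv2.cvtColor(camera("top"),cv2.COLOR_RGB2BGR)
print(s['tcp_pos'].round(4),s['time'])
print('lid3',fit(c,im[:,:,0],.4787,.2519,.069,.024,.006),'can',fit(c,im[:,:,0],.4787,.2519,0,.023,.004),to(.576,.382,.15,s))
E
```

```text
[0.4784 0.2507 0.1467] 12.4
lid3 (array([0.4783, 0.2516]), 60.8) can (array([0.4787, 0.2513]), 36.1) [-0.191  1.074 -0.023]
```

lid_3 is seated with its centre within 0.5 mm. Back to the pile.

>>> jog_arm --targets '[-0.1, 0.4, 0, 0, 0, 0, -0.19, 0.8, 0, 0, 0, 0, -0.19, 1, -0.02, 0, 0, 0, -0.19, 1, -0.02, 0, 0, 0, -0.19, 1, -0.02, 0, 0, 0, -0.19, 1, -0.02, 0, 0, 0]'

```text
time: 13.25
tcp_pos: [0.5706, 0.371, 0.1498]
eef_rot: [[-0.894, 0.448, -0.001], [0.448, 0.894, -0.001], [0.001, -0.002, -1.0]]
contact_force: [-0.2, -0.4, 0.2]
gripper_width: 0.0853
finger_force: 0.0
```

```bash
python3 - <<'E'
from h import *
s=read_state();c=cam("wrist",s);im=cv2.cvtColor(camera("wrist"),cv2.COLOR_RGB2BGR);cv2.imwrite("pics/w11.png",im)
print(s['tcp_pos'].round(4),s['time'])
f=fit(c,im[:,:,0],.583,.380,.04,.0285);f1=fit(c,im[:,:,0],.583,.381,.02,.033,.004);print(f,f1,to(*f[0],.022,s))
for P,z,r,col in((f[0],.04,.0285,(255,0,0)),(f1[0],.02,.033,(255,0,255)),((.4787,.2519),.069,.024,(255,0,0)),((.6087,.2581),.059,.0195,(255,0,0))):
    cv2.polylines(im,[circ(c,*P,z,r).round().astype(np.int32)],True,col,1)
cv2.imwrite("pics/w11o.png",im)
E
```

```text
[0.5706 0.371  0.1498] 13.25
(array([0.5822, 0.381 ]), 47.3) (array([0.5836, 0.3814]), 47.1) [-0.04   0.095  0.852]
```

View pics/w11o.png

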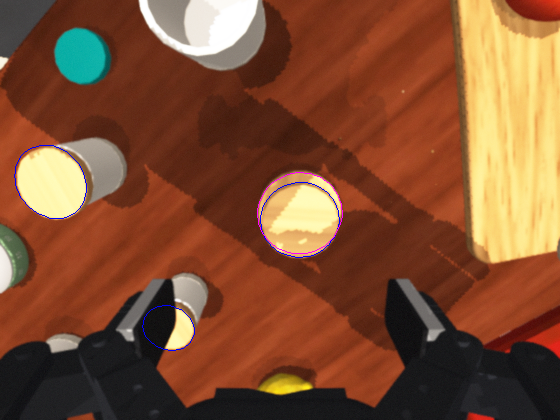

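Both seated lids and lid_2 (centre about 300,220) match their outlines. Gripping lid_2.

>>> jog_arm --targets '[-0.04, 0.095, 0.3, 0, 0, 0, -0.04, 0.095, 0.65, 0, 0, 0, -0.04, 0.095, 0.852, 0, 0, 0, -0.04, 0.095, 0.852, 0, 0, 0, -0.04, 0.095, 0.852, 0, 0, 0, -0.04, 0.095, 0.852, 0, 0, 0]'

```text
time: 14.05
tcp_pos: [0.5846, 0.383, 0.0248]
eef_rot: [[-0.894, 0.448, 0.004], [0.448, 0.894, 0.002], [-0.002, 0.003, -1.0]]
contact_force: [0.0, 0.6, 0.9]
gripper_width: 0.0853
finger_force: 0.0
```

>>> jog_arm --targets '[0, 0, 0, 0, 0, 0, 0, 0, 0, 0, 0, 0, 0, 0, 0, 0, 0, 0, 0, 0, 0, 0, 0, 0, 0, 0, 0, 0, 0, 0]' --gripper 1

```text
time: 14.68
tcp_pos: [0.5838, 0.3827, 0.0238]
eef_rot: [[-0.894, 0.447, 0.002], [0.447, 0.894, 0.001], [-0.001, 0.001, -1.0]]
contact_force: [-0.2, -0.4, 5.6]
gripper_width: 0.0555
finger_force: 31.4
```

>>> jog_arm --targets '[0, 0, -0.1, 0, 0, 0, 0, 0, -0.35, 0, 0, 0, 0, 0, -0.7, 0, 0, 0, 0, 0, -0.73, 0, 0, 0, 0, 0, -0.73, 0, 0, 0, 0, 0, -0.73, 0, 0, 0]'

```text
time: 15.42
tcp_pos: [0.5821, 0.3818, 0.13]
eef_rot: [[-0.894, 0.447, -0.003], [0.447, 0.894, -0.002], [0.002, -0.003, -1.0]]
contact_force: [-0.2, 0.3, -0.4]
gripper_width: 0.0553
finger_force: 32.0
```

```bash
python3 hl.py .0285 .018 .6194 .1144 .12 pics/w12.png
```

```text
[0.5821 0.3818 0.13  ] 15.425 offs [(56.63154983520508, np.float64(0.0025)), (55.20162582397461, np.float64(0.002)), (53.02872848510742, np.float64(0.003)), (45.87351608276367, np.float64(0.0015))]
shift [-1.037 -1.483  0.069]
```

>>> jog_arm --targets '[-0.25, -0.35, 0, 0, 0, 0, -0.5, -0.7, 0, 0, 0, 0, -0.7, -1, 0, 0, 0, 0, -0.7, -1, 0, 0, 0, 0]'

```text
time: 15.98
tcp_pos: [0.6099, 0.1968, 0.1304]
eef_rot: [[-0.892, 0.452, -0.003], [0.452, 0.892, -0.002], [0.002, -0.003, -1.0]]
contact_force: [0.2, 1.6, 0.0]
gripper_width: 0.0561
finger_force: 32.1
```

>>> jog_arm --targets '[-0.2, -0.3, 0, 0, 0, 0, -0.33, -0.4, 0.05, 0, 0, 0, -0.33, -0.4, 0.1, 0, 0, 0, -0.33, -0.4, 0.1, 0, 0, 0, -0.33, -0.4, 0.1, 0, 0, 0, -0.33, -0.4, 0.1, 0, 0, 0]'

```text
time: 16.73
tcp_pos: [0.6274, 0.1266, 0.1171]
eef_rot: [[-0.895, 0.446, 0.0], [0.446, 0.895, 0.0], [-0.0, 0.001, -1.0]]
contact_force: [0.3, -0.4, 0.5]
gripper_width: 0.0556
finger_force: 32.2
```

```bash
python3 hl.py .0285 .0165 .6194 .1144 .1 pics/w13.png
python3 - <<'E'
import sys;sys.path.insert(0,'.')
from h import *
s=read_state();c=cam("wrist",s);im=cv2.imread("pics/w13.png");print(fit(c,im[:,:,0],.6194,.1144,.07,.0275,.005),fit(c,im[:,:,0],.6194,.1144,.0,.0275,.005))
E
```

```text
[0.6274 0.1266 0.1171] 16.725 offs [(61.182254791259766, np.float64(0.001)), (60.889915466308594, np.float64(0.0015)), (57.76657485961914, np.float64(0.002)), (55.97467803955078, np.float64(0.0005))]
shift [ 0.005 -0.097  0.114]
(array([0.6203, 0.1145]), 41.9) (array([0.6199, 0.1145]), 43.8)
```

>>> jog_arm --targets '[0.002, -0.096, 0.05, 0, 0, 0, 0.002, -0.096, 0.12, 0, 0, 0, 0.002, -0.096, 0.17, 0, 0, 0, 0.002, -0.096, 0.17, 0, 0, 0, 0.002, -0.096, 0.17, 0, 0, 0]'

```text
time: 17.4
tcp_pos: [0.621, 0.1128, 0.0914]
eef_rot: [[-0.894, 0.447, 0.0], [0.447, 0.894, 0.0], [-0.0, 0.0, -1.0]]
contact_force: [-0.2, -0.6, -0.3]
gripper_width: 0.0551
finger_force: 32.2
```

```bash
python3 hl.py .0285 .0165 .62 .1145 .0647 pics/w14.png
```

```text
[0.621  0.1128 0.0914] 17.4 offs [(64.47061157226562, np.float64(0.0015)), (64.14657592773438, np.float64(0.001)), (62.99379348754883, np.float64(0.002)), (56.7585334777832, np.float64(0.0025))]
shift [0.001 0.007 0.178]
```

>>> jog_arm --targets '[0.001, 0.006, 0.06, 0, 0, 0, 0.001, 0.006, 0.1, 0, 0, 0, 0.001, 0.006, 0.135, 0, 0, 0, 0.001, 0.006, 0.16, 0, 0, 0, 0.001, 0.006, 0.18, 0, 0, 0, 0.001, 0.006, 0.18, 0, 0, 0, 0.001, 0.006, 0.18, 0, 0, 0]'

```text
time: 18.32
tcp_pos: [0.6211, 0.1139, 0.0649]
eef_rot: [[-0.894, 0.447, 0.0], [0.447, 0.894, 0.001], [-0.0, 0.001, -1.0]]
contact_force: [-0.8, 0.3, 4.9]
gripper_width: 0.0557
finger_force: 32.5
```

>>> jog_arm --targets '[0, 0, 0.008, 0, 0, 0, 0, 0, 0.012, 0, 0, 0, 0, 0, 0.012, 0, 0, 0]'

```text
time: 18.7
tcp_pos: [0.6212, 0.1139, 0.0648]
eef_rot: [[-0.894, 0.447, 0.001], [0.447, 0.894, 0.0], [-0.001, 0.001, -1.0]]
contact_force: [-3.6, 1.2, 12.8]
gripper_width: 0.0556
finger_force: 33.3
```

>>> jog_arm --targets '[0, 0, -0.015, 0, 0, 0, 0, 0, -0.015, 0, 0, 0, 0, 0, -0.015, 0, 0, 0, 0, 0, -0.015, 0, 0, 0]' --gripper 0.1

```text
time: 19.2
tcp_pos: [0.621, 0.1135, 0.0644]
eef_rot: [[-0.894, 0.447, -0.001], [0.447, 0.894, -0.0], [0.0, -0.0, -1.0]]
contact_force: [0.4, -0.3, 0.3]
gripper_width: 0.077
finger_force: 0.0
```

>>> jog_arm --targets '[0, 0, -0.3, 0, 0, 0, 0, 0, -0.55, 0, 0, 0, 0, 0, -0.55, 0, 0, 0, 0, 0, -0.55, 0, 0, 0]' --gripper 0

```text
time: 19.7
tcp_pos: [0.6205, 0.1135, 0.1466]
eef_rot: [[-0.894, 0.447, -0.001], [0.447, 0.894, -0.0], [0.001, -0.001, -1.0]]
contact_force: [0.3, -0.2, -0.9]
gripper_width: 0.0853
finger_force: 0.0
```

```bash
python3 - <<'E'
from h import *
s=read_state();c=cam("wrist",s);im=cv2.cvtColor(camera("wrist"),cv2.COLOR_RGB2BGR);cv2.imwrite("pics/w15.png",im)
t=cam("top");it=cv2.cvtColor(camera("top"),cv2.COLOR_RGB2BGR)
print(s['tcp_pos'].round(4),s['time'])
print('lid2',fit(c,im[:,:,0],.62,.1145,.081,.0285,.006),'can',fit(c,im[:,:,0],.62,.1145,0,.0275,.004),'l1',to(.574,.386,.15,s))
E
```

```text
[0.6205 0.1135 0.1466] 19.7
lid2 (array([0.6202, 0.1151]), 61.0) can (array([0.6198, 0.1144]), 38.9) l1 [ 1.09   1.486 -0.022]
```

lid_2 is home. On to lid_1.

>>> jog_arm --targets '[0.3, 0.35, 0, 0, 0, 0, 0.5, 0.7, 0, 0, 0, 0, 0.7, 1, 0, 0, 0, 0, 0.7, 1, 0, 0, 0, 0]'

```text
time: 20.3
tcp_pos: [0.5925, 0.2989, 0.1455]
eef_rot: [[-0.897, 0.443, -0.003], [0.443, 0.897, 0.001], [0.003, -0.0, -1.0]]
contact_force: [-0.6, -0.7, -1.2]
gripper_width: 0.0857
finger_force: 0.0
```

>>> jog_arm --targets '[0.2, 0.3, 0, 0, 0, 0, 0.38, 0.48, 0, 0, 0, 0, 0.38, 0.48, 0, 0, 0, 0, 0.38, 0.48, 0, 0, 0, 0, 0.38, 0.48, 0, 0, 0, 0]'

```text
time: 20.92
tcp_pos: [0.5759, 0.383, 0.1469]
eef_rot: [[-0.894, 0.449, -0.001], [0.449, 0.894, -0.001], [0.0, -0.001, -1.0]]
contact_force: [-0.4, 0.2, -0.4]
gripper_width: 0.0854
finger_force: 0.0
```

```bash
python3 - <<'E'
from h import *
s=read_state();c=cam("wrist",s);im=cv2.cvtColor(camera("wrist"),cv2.COLOR_RGB2BGR);cv2.imwrite("pics/w16.png",im)
print(s['tcp_pos'].round(4),s['time'])
f=fit(c,im[:,:,0],.583,.381,.02,.033,.006);print(f,to(*f[0],.001,s),'c1',fit(c,im[:,:,0],.4323,.3917,.084,.032,.005))
E
```

```text
[0.5759 0.383  0.1469] 20.925
(array([0.5824, 0.3822]), 65.0) [-0.041  0.016  0.973] c1 (array([0.4336, 0.3921]), 33.6)
```

>>> jog_arm --targets '[-0.041, 0.016, 0.35, 0, 0, 0, -0.041, 0.016, 0.7, 0, 0, 0, -0.041, 0.016, 0.92, 0, 0, 0, -0.041, 0.016, 0.978, 0, 0, 0, -0.041, 0.016, 0.978, 0, 0, 0, -0.041, 0.016, 0.978, 0, 0, 0]'

```text
time: 21.72
tcp_pos: [0.5836, 0.3846, 0.0027]
eef_rot: [[-0.894, 0.448, 0.003], [0.448, 0.894, 0.002], [-0.002, 0.003, -1.0]]
contact_force: [0.4, 0.6, -0.3]
gripper_width: 0.0854
finger_force: 0.0
```

>>> jog_arm --targets '[0, 0, 0, 0, 0, 0, 0, 0, 0, 0, 0, 0, 0, 0, 0, 0, 0, 0, 0, 0, 0, 0, 0, 0]' --gripper 1

```text
time: 22.22
tcp_pos: [0.583, 0.3845, 0.0025]
eef_rot: [[-0.894, 0.447, 0.003], [0.447, 0.894, 0.001], [-0.002, 0.002, -1.0]]
contact_force: [-1.2, -0.5, 6.8]
gripper_width: 0.0647
finger_force: 32.9
```

>>> jog_arm --targets '[0, 0, -0.1, 0, 0, 0, 0, 0, -0.4, 0, 0, 0, 0, 0, -0.8, 0, 0, 0, 0, 0, -0.9, 0, 0, 0, 0, 0, -0.9, 0, 0, 0, 0, 0, -0.9, 0, 0, 0]'

```text
time: 22.98
tcp_pos: [0.5807, 0.3834, 0.1336]
eef_rot: [[-0.894, 0.447, -0.003], [0.447, 0.894, -0.002], [0.002, -0.003, -1.0]]
contact_force: [-0.4, -0.9, -1.2]
gripper_width: 0.0645
finger_force: 33.5
```

```bash
python3 hl.py .033 .0187 .4325 .3918 .125 pics/w17.png
```

```text
[0.5807 0.3834 0.1336] 22.975 offs [(59.904197692871094, np.float64(0.0015)), (59.84656524658203, np.float64(0.001)), (56.60512924194336, np.float64(0.002)), (52.14305114746094, np.float64(0.0005))]
shift [ 0.899 -0.392  0.061]
```

>>> jog_arm --targets '[0.3, -0.12, 0, 0, 0, 0, 0.6, -0.25, 0, 0, 0, 0, 0.9, -0.39, 0, 0, 0, 0, 0.9, -0.39, 0.05, 0, 0, 0, 0.9, -0.39, 0.05, 0, 0, 0, 0.9, -0.39, 0.05, 0, 0, 0]'

```text
time: 23.78
tcp_pos: [0.4364, 0.3921, 0.1275]
eef_rot: [[-0.894, 0.448, 0.0], [0.448, 0.894, -0.0], [-0.0, -0.0, -1.0]]
contact_force: [-0.4, -0.1, -0.1]
gripper_width: 0.0645
finger_force: 33.5
```

```bash
python3 hl.py .033 .0177 .4325 .3918 .1 pics/w18.png
python3 - <<'E'
import sys;sys.path.insert(0,'.')
from h import *
s=read_state();c=cam("wrist",s);im=cv2.imread("pics/w18.png");print(fit(c,im[:,:,0],.4325,.3918,.084,.032,.005),fit(c,im[:,:,0],.4325,.3918,.0,.032,.005))
E
```

```text
[0.4364 0.3921 0.1275] 23.775 offs [(68.03491973876953, np.float64(0.001)), (67.83648681640625, np.float64(0.0005)), (63.71149826049805, np.float64(0.0015)), (60.58531951904297, np.float64(0.0))]
shift [ 0.015 -0.013  0.183]
(array([0.4328, 0.3922]), 40.1) (array([0.4327, 0.3924]), 38.3)
```

>>> jog_arm --targets '[0.014, -0.011, 0.1, 0, 0, 0, 0.014, -0.011, 0.16, 0, 0, 0, 0.014, -0.011, 0.16, 0, 0, 0, 0.014, -0.011, 0.16, 0, 0, 0, 0.014, -0.011, 0.16, 0, 0, 0]'

```text
time: 24.45
tcp_pos: [0.4328, 0.3918, 0.1045]
eef_rot: [[-0.894, 0.447, 0.001], [0.447, 0.894, 0.001], [-0.0, 0.001, -1.0]]
contact_force: [-0.5, -0.4, -0.6]
gripper_width: 0.0646
finger_force: 33.5
```

```bash
python3 hl.py .033 .0177 .4327 .3920 .0773 pics/w19.png
```

```text
[0.4328 0.3918 0.1045] 24.45 offs [(69.31895446777344, np.float64(0.0005)), (69.20296478271484, np.float64(0.001)), (65.17047882080078, np.float64(0.0015)), (63.254425048828125, np.float64(0.0))]
shift [-0.002  0.001  0.181]
```

>>> jog_arm --targets '[-0.003, 0.001, 0.06, 0, 0, 0, -0.003, 0.001, 0.1, 0, 0, 0, -0.003, 0.001, 0.135, 0, 0, 0, -0.003, 0.001, 0.16, 0, 0, 0, -0.003, 0.001, 0.18, 0, 0, 0, -0.003, 0.001, 0.188, 0, 0, 0, -0.003, 0.001, 0.188, 0, 0, 0]'

```text
time: 25.38
tcp_pos: [0.4328, 0.3916, 0.0775]
eef_rot: [[-0.894, 0.447, 0.0], [0.447, 0.894, 0.001], [-0.0, 0.001, -1.0]]
contact_force: [-2.8, -1.1, 8.2]
gripper_width: 0.0646
finger_force: 35.0
```

>>> jog_arm --targets '[0, 0, -0.006, 0, 0, 0, 0, 0, -0.006, 0, 0, 0, 0, 0, -0.006, 0, 0, 0, 0, 0, -0.006, 0, 0, 0]' --gripper 0

```text
time: 25.88
tcp_pos: [0.433, 0.3915, 0.0766]
eef_rot: [[-0.894, 0.447, -0.0], [0.447, 0.894, -0.0], [0.0, -0.0, -1.0]]
contact_force: [-0.8, -0.5, -0.2]
gripper_width: 0.0852
finger_force: 0.0
```

>>> jog_arm --targets '[0, 0, -0.3, 0, 0, 0, 0, 0, -0.7, 0, 0, 0, 0.3, 0.3, -0.9, 0, 0, 0, 0.6, 0.6, -0.9, 0, 0, 0, 0.6, 0.6, -0.9, 0, 0, 0, 0.6, 0.6, -0.9, 0, 0, 0]'

```text
time: 26.62
tcp_pos: [0.3923, 0.5121, 0.211]
eef_rot: [[-0.895, 0.446, -0.001], [0.446, 0.895, -0.002], [-0.0, -0.002, -1.0]]
contact_force: [-0.5, -1.0, 0.3]
gripper_width: 0.0851
finger_force: 0.0
```

```bash
python3 - <<'E'
from h import *
print(read_state()['tcp_pos'],read_state()['time'])
t=cam("top");it=cv2.cvtColor(camera("top"),cv2.COLOR_RGB2BGR);sc=cv2.cvtColor(camera("scene"),cv2.COLOR_RGB2BGR)
for n,x,y,z,r in(('1',.4327,.392,.095,.033),('2',.62,.1145,.081,.0285),('3',.4787,.2519,.069,.024),('4',.6087,.2581,.059,.0195)):print(n,fit(t,it[:,:,0],x,y,z,r,.005))
a=cv2.resize(it[165:310,165:360],(390,290),interpolation=cv2.INTER_CUBIC);b=cv2.resize(sc[150:390,190:390],(400,480),interpolation=cv2.INTER_CUBIC)
o=np.zeros((480,790,3),np.uint8);o[:290,:390]=a;o[:,390:]=b;cv2.imwrite("pics/final.png",o)
E
```

```text
[0.39229219 0.51207437 0.21101837] 26.625
1 (array([0.4339, 0.3911]), 43.2)
2 (array([0.6209, 0.1142]), 45.4)
3 (array([0.4786, 0.2506]), 63.1)
4 (array([0.6083, 0.2569]), 49.0)
```

View pics/final.png

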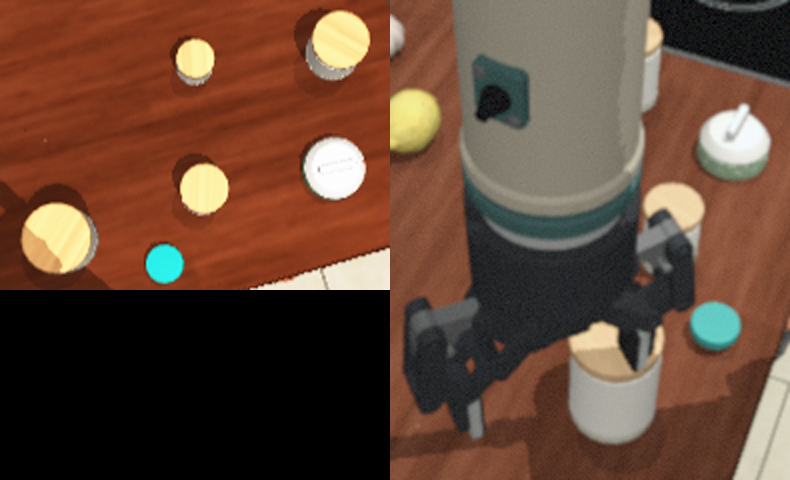

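All four lids sit level and concentric on their canisters, the timer, lemon and decoy are untouched, and the arm is clear. Handing in.

```bash
python3 -c "
from station import *
print(job_done())"
```

```text
the job is handed in; nothing more can be done
None
```

The job is handed in: each of the four canisters is closed with its own lid, and the final pictures show all four centred and level. The arm finished at about 27 s of the 88 s limit without touching the timer, the lemon or the turquoise look-alike.

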